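Square up the case of glass negatives at the fence

ROBOT

A 6-joint arm with a two-finger parallel gripper is mounted at the origin on the work surface. World frame = base frame: x ahead of the robot, y to its left, z up, the work surface at z = 0. Lengths are in m, angles in rad, forces in N, time in s.
With the tool pointing down it reaches from about 0.225 to 0.875 m from the base axis. Payload 3.4 kg.
Tool frame: the origin (TCP) lies midway between the tips of the shut fingers; the grasp point (between the pads) lies 19 mm behind it (manip.pinch_z is the distance from the TCP to the grasp point, in m); z points along the fingers, y is the line along which they close (so a half turn about z gives the same grasp; the last joint's range is limited). The gripper opens to 85 mm and grips with 20 to 120 N. Pads are 22 mm wide; open, the fingers measure 114 mm over their backs; the gripper's body (76 mm by 85 mm) begins 54 mm behind the grasp point. The pads swing forward as they close: fully open they stand 13 mm farther back than shut.
Start: joints at [1.158, 0.276, 1.505, -0, 1.361, -0.121], TCP at [0.165, 0.551, 0.231] pointing down, gripper open.
Joint ranges: [-2.89, 2.89], [-0.75, 2.08], [0.22, 2.7], [-1.18, 4.32], [0.11, 2.71], [-2.7, 2.7]. Speed limits (rad/s): [2.57, 2.57, 3.14, 3.14, 3.14, 3.14].

INTERFACE

Orientations are given as a unit quaternion [w, x, y, z].
In Python, from rig import manip gives the robot as it stands.
- The arm moves only by the tool carry_out, never from a script. Its arguments are lists of equal length, an entry for each row: "delta_pos": the shift along the tool's x, y, z scaled (see below), a list of three; "turn": the turn, a rotation vector about the tool's x, y, z scaled (see below), a list of three; "claw": the closure, from -1 (fully open) to 1 (shut). A call has 1 to 12 rows; each row is the pose to reach, as a shift and turn from the pose commanded when the call began, along the tool's axes at that moment; what a row does not reach only later rows make up. The controller multiplies each number of a shift by 400 mm and each number of a turn by 30 degrees. A row lasts 1/10 s, in which the tool goes at most 50 mm and 8.59 degrees, less where a joint would pass 70% of its speed; a pose out of reach is approached as far as the arm can. A call with a number of a shift or a turn outside -1 to 1 is refused whole. A call with a gripper value outside its range is refused whole. The fingers move at their own pace and stop on an object; "force" is the grip in N (left out, the last holds). Time passes only in rows, so rows that repeat a pose let the fingers close. It gives the time, the measured TCP pose, the force, the opening and the grip force at its end, in the units of the state.
- manip.get_state(): the state, without advancing time (a new reading comes with each control period).
- manip.get_image(name): name is "side" or "top" or "wrist"; returns a dict with "image" (480x640x3 uint8, red, green, blue), "z_map" (480x640 float32, m along the optical axis (not along the pixel's ray), 0 where there is no reading), "fx", "fy", "cx", "cy" (pixels), "world_to_cam" (4x4, takes a point from world to camera coordinates). Camera axes: x right, y down, z forward; pixel columns grow to the right and rows downward; lengths in m; the calibration is good to about 2 mm. A picture is of the moment at which its call begins.
- manip.sign_off(): hands the job in; it is judged then, once.
Trained networks look in the newest picture that a camera, given by its name, has taken for a name from the list of things; names that differ only in an ending like _2 or _b are one class to them, and where a whole thing is asked for, a point or a joint stands for the part that bears it (a point fixed in the world has none). Each returns a list of dicts, best first, with "score" (0 to 1); they miss things now and then, are a little off and sometimes report something else, mostly with a low value. They report only what shows in the picture. A call takes as long as a camera call. They do not tell look-alikes from the thing itself.
- manip.spot_in(camera, query): "point" ([x, y, z] in m, in world coordinates, good to about 4 mm: the middle of the surface that is visible of it).
- manip.place_of(camera, query): "point" ([x, y, z] in m, in world coordinates, good to about 4 mm: a listed point, or the origin of a listed thing).
The state is a dict: "clock": time; "qpos": joint angles; "qd": joint speeds; "effort": joint torques, N m; "position": TCP position; "ee_rot": TCP orientation; "contact_force": force on the tool from outside, world axes, zero at the start; "moment": the same for the moment, N m; "width": finger opening in m; "gripper_force": force on a finger pad.
Only numpy, scipy, OpenCV 4.12 (cv2) and the standard library are available. Lean on these libraries where they do the work, as an engineer would, in place of code of your own. Each camera call takes 0.05 s, during which the arm holds its last target. There are 200 camera calls.

TASK

The grey case holds glass negatives and must be squared up for copying: push it along the table with the fingertips until its long far side lies flush against the long fence and its end touches the stop that is clamped on the fence. Only push it, never lift or tip it; leave the stop where it is set, do not disturb the brass weight, the tape roll or the eraser, and finish with the hand clear of everything.

Things in the scene. Friction and masses are not known exactly. Their poses are not given: they have to be found in the camera images.
- case: closed grey-board case, cream label and steel corners on its lid: 100 mm along its x, 150 mm along its y, 45 mm high, about 0.45 kg, loose on the table. Origin: centre of its underside; z up. Its +x long side goes against the fence, its +y end against the stop. Starts up to 0.35 rad askew, clear of both, on the robot's side of the fence. Pushing it takes 2 to 8 N
- fence: aluminium bar screwed to the table, 350 mm long, 16 mm thick, 30 mm high. Origin: at table height on its face that looks to the robot; y runs along that face (roughly to the robot's left), x points away from the robot, square to the face. The bar spans y -300 to +50 mm, x 0 to 16 mm; the work lies at x < 0. Position and yaw (up to 0.2 rad) vary
- stop_face (a point): centre of the face of the stop: a steel arm 85 x 20 mm, top at 32 mm, that sticks out from the fence to the robot at right angles, clamped by a saddle with a black knob (60 mm high). Face looks along fence -y; the point lies at fence x = -42.5 mm, 17 mm above the table, the arm on its +y side; axes parallel to the fence's. Its place along the fence varies by 50 mm. Holds against about 70 N
- weight: bystander: brass weight with a grip, 48 mm diameter, 52 mm high, standing loose beyond the stop. Origin: centre of its underside
- tape: bystander: white roll of tape, 70 mm diameter, 18 mm high, lying loose behind the fence. Origin: centre of its underside
- eraser: bystander: white eraser, 22 x 45 x 14 mm, lying loose on the robot's side, beyond the stop to the left. Origin: centre of its underside
Things that resemble listed ones, but are neither listed nor needed, are in the scene too. There is more than one size of the case; the one meant has the size given above.

How it is judged:
At the end, for the whole second after the job is handed in: The case lies flat and at rest on the table, its long side against the fence (centre within 3 mm of contact, within 0.025 rad of parallel) and its end against the stop (within 3.5 mm); the stop is where it was set (4 mm) and weight, tape and eraser are where they were (10 mm) (x of case in the frame of fence between -0.053 and -0.047 m and angle between the x axis of case and the x axis of fence, either way round below 0.025 rad and y of case in the frame of stop_face between -0.0785 and -0.072 m and height (world z) of case below 0.003 m and angle between case's own z axis and vertical below 0.03 rad and linear speed of case below 0.005 m/s and distance of stop_face from where it was at the start of the episode below 0.004 m and distance of each of weight, tape, eraser from where it was at the start of the episode below 0.01 m); the robot touches nothing.
It fails at once if the case is lifted or tipped (height (world z) of case above 0.008 m or angle between case's own z axis and vertical above 0.1 rad).
It fails at once if the stop is shifted on the fence (distance of stop_face from where it was at the start of the episode above 0.004 m).
It fails at once if the brass weight is disturbed (distance of weight from where it was at the start of the episode above 0.01 m).
It fails at once if the tape roll is disturbed (distance of tape from where it was at the start of the episode above 0.01 m).
It fails at once if the eraser is disturbed (distance of eraser from where it was at the start of the episode above 0.01 m).
It also fails if it takes over 58 s, if anything falls off the work surface, if the arm or the gripper's body presses on something with over 40 N, if the wrist force passes 120 N, or if a joint passes its speed limit or range.

## Working session

There is one attempt and no reset: what is moved stays moved. The work goes in short steps, Python scripts to look and compute and a tool call to move; the robot and the scene stay as the last step left them, time stands still between calls to the robot, and variables do not carry over. Pictures are saved under pics/ and viewed, at most 10 in all, crops included, and the job is handed in when it is done.

Besides the shell and the picture viewer there is one more tool, called after "Call:" as name(argument=value, ...) on one line, values as JSON. carry_out: Moves the arm, as the interface text tells. Shifts and turns lie within -1 to 1; 1 stands for 400 mm of shift or 30 degrees of turn. Its arguments: {"type":"object","properties":{"delta_pos":{"type":"array","items":{"type":"array","items":{"type":"number","minimum":-1,"maximum":1}}},"turn":{"type":"array","items":{"type":"array","items":{"type":"number","minimum":-1,"maximum":1}}},"claw":{"type":"array","items":{"type":"number"}},"force":{"type":"number"}},"required":["delta_pos","turn","claw"]}

```bash
mkdir -p pics; cat > h.py <<'E'
from rig import manip
import numpy as np, cv2
def cloud(n):
    d=manip.get_image(n); z=d["z_map"]; v,u=np.mgrid[:480,:640]
    p=np.stack([(u-d["cx"])/d["fx"]*z,(v-d["cy"])/d["fy"]*z,z,np.ones_like(z)],-1)
    w=(p@np.linalg.inv(d["world_to_cam"]).T)[...,:3]; w[z==0]=np.nan
    return d["image"],w
E
python3 - <<'E'
from h import *
im,w=cloud("top"); cv2.imwrite("pics/top0.png",im[...,::-1]); np.save("top0.npy",w)
for q in["case","fence","stop_face","weight","tape","eraser"]:
    print(q,[(np.round(r["point"],3).tolist(),round(r["score"],2)) for r in manip.place_of("top",q)])
s=manip.get_state();print(s["clock"],s["position"],s["ee_rot"],s["width"])
E
```

```text
case [([0.44, -0.255, -0.001], 0.75), ([0.33, 0.183, -0.005], 0.74), ([0.562, 0.004, -0.0], 0.57)]
fence [([0.687, 0.16, -0.0], 0.93)]
stop_face [([0.648, 0.165, 0.018], 0.72)]
weight [([0.652, 0.272, -0.0], 0.69)]
tape [([0.77, 0.069, -0.002], 0.8)]
eraser [([0.494, 0.241, -0.002], 0.92)]
0.35 [0.16538079 0.55059976 0.23111557] [-4.78005522e-05  1.45395441e-01  9.89373606e-01 -1.75331984e-04] 0.085419350252797
```

View pics/top0.png

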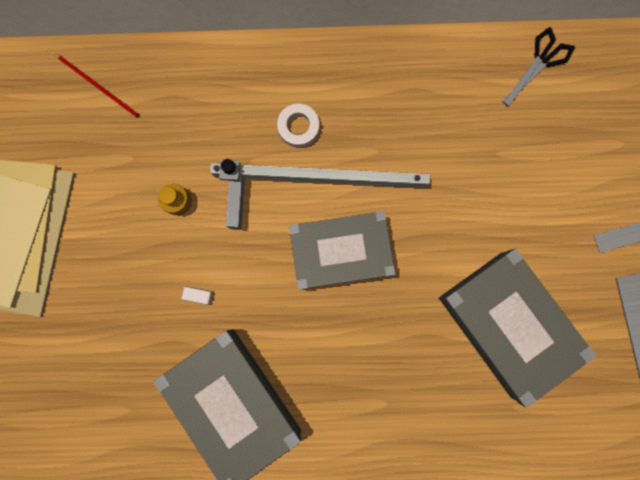

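The top view shows the case at about (343,250), between two larger look-alikes at (228,410) and (520,328). The fence runs from (212,170) to (430,182), and the stop arm is at (235,200). Next I measure these from the depth map.

```bash
cat >> h.py <<'E'
def rect(w,c,r,z0,z1,box=None):
    m=(abs(w[...,2]-(z0+z1)/2)<(z1-z0)/2)&(np.hypot(w[...,0]-c[0],w[...,1]-c[1])<r)
    if box is not None: m&=box
    n,l,st,ce=cv2.connectedComponentsWithStats(m.astype(np.uint8))
    k=1+np.argmax(st[1:,4]); p=w[l==k]
    return p,cv2.minAreaRect((p[:,:2]*1000).astype(np.float32))
E
python3 - <<'E'
from h import *
w=np.load("top0.npy")
p,r=rect(w,(.562,.004),.11,.038,.052);print("case",r,np.median(p[:,2]),np.round(cv2.boxPoints(r)))
p,r=rect(w,(.69,.02),.22,.024,.029+.006,(w[...,0]>.655));print("fence",r,np.median(p[:,2]),np.round(cv2.boxPoints(r)))
for vv in (100,60,0,-40,-80,-120):
    pass
m=np.zeros(w.shape[:2],bool);m[183:240,215:255]=1
p,r=rect(w,(.63,.17),.08,.024,.04,m);print("stop",r,np.median(p[:,2]),np.round(cv2.boxPoints(r)))
# fence edge rows
for u in(260,300,340,380,420):
    c=w[150:200,u]; k=(c[:,2]>.022)&(c[:,2]<.038); print(u,c[k][[0,-1]].round(4).tolist())
for v in(195,205,215,222):
    c=w[v,215:255]; k=(c[:,2]>.022)&(c[:,2]<.04); print(v,c[k][[0,-1]].round(4).tolist())
E
```

```text
case ((559.9579467773438, 4.40557861328125), (100.2116470336914, 150.29818725585938), 7.007527828216553) 0.046188328567016046 [[501.  73.]
 [519. -76.]
 [619. -64.]
 [601.  85.]]
fence ((681.5889892578125, 21.727767944335938), (45.999732971191406, 320.0579528808594), 1.4105134010314941) 0.031082544658689815 [[ 655.  181.]
 [ 663. -139.]
 [ 709. -138.]
 [ 701.  182.]]
stop ((637.811279296875, 172.7483367919922), (20.912433624267578, 71.64857482910156), 85.31768035888672) 0.03307347218133261 [[601. 165.]
 [673. 159.]
 [674. 180.]
 [603. 186.]]
260 [[0.698, 0.1299, 0.0325], [0.6844, 0.1316, 0.022]]
300 [[0.6932, 0.0663, 0.031], [0.6785, 0.067, 0.0244]]
340 [[0.6881, 0.0026, 0.0303], [0.6735, 0.0028, 0.0237]]
380 [[0.6832, -0.0611, 0.0296], [0.6683, -0.0612, 0.0238]]
420 [[0.6775, -0.1241, 0.0316], [0.6631, -0.125, 0.0239]]
195 [[0.6524, 0.1813, 0.0332], [0.6533, 0.1619, 0.026]]
205 [[0.6364, 0.1815, 0.0328], [0.6359, 0.1626, 0.0322]]
215 [[0.6205, 0.1833, 0.0324], [0.6213, 0.1642, 0.0241]]
222 [[0.6094, 0.185, 0.0322], [0.6093, 0.165, 0.0292]]
```

```bash
cat >> h.py <<'E'
from scipy.spatial.transform import Rotation as R
F0=np.array([.6725,.003]); a=-.081
ex=np.array([np.cos(a),np.sin(a)]); ey=np.array([-np.sin(a),np.cos(a)])
def fw(x,y): return F0+x*ex+y*ey
def go(x,y,z,yaw=0,s=None):   # fence coords; tool y along fence y + yaw
    s=s or manip.get_state(); q=s["ee_rot"]; r=R.from_quat([q[1],q[2],q[3],q[0]])
    ty=np.array([*(np.cos(yaw)*ey-np.sin(yaw)*ex),0]); T=R.from_matrix(np.c_[np.cross(ty,[0,0,-1]),ty,[0,0,-1]])
    d=r.inv().apply(np.r_[fw(x,y),z]-s["position"])/.4
    print("pos",d.round(4).tolist(),"turn",(np.degrees((r.inv()*T).as_rotvec())/30).round(4).tolist())
def st():
    s=manip.get_state(); p=s["position"][:2]-F0
    print(round(s["clock"],2),"fence",np.round([p@ex,p@ey,s["position"][2]],4),"F",np.round(s["contact_force"],1),"w",round(s["width"],3))
E
python3 -c "
from h import *
st();go(-.21,-.008,.15);go(-.21,-.008,.006)"
```

```text
0.35 fence [-0.5498  0.5048  0.2311] F [ 0.6 -0.3 -0.4] w 0.085
pos [-1.0989, -1.0757, 0.2031] turn [-0.0007, -0.0002, -0.4026]
pos [-1.0989, -1.0756, 0.5631] turn [-0.0007, -0.0002, -0.4026]
```

Call:
carry_out(delta_pos=[[-0.55, -0.54, 0.05], [-0.55, -0.54, 0.05], [-0.55, -0.54, 0.05], [-0.55, -0.54, 0.05], [-0.55, -0.54, 0.05], [-0.55, -0.54, 0.05], [-0.55, -0.54, 0.05], [-0.55, -0.54, 0.05]], turn=[[0, 0, -0.2], [0, 0, -0.4], [0, 0, -0.4], [0, 0, -0.4], [0, 0, -0.4], [0, 0, -0.4], [0, 0, -0.4], [0, 0, -0.4]], claw=[-1, -1, -1, -1, -1, -1, -1, -1])

```text
clock: 1.15
position: [0.3146, 0.2795, 0.2114]
ee_rot: [0.0, 0.043, 0.999, 0.0]
contact_force: [-1.0, 0.4, 0.4]
width: 0.0852
gripper_force: 0.0
```

```bash
python3 -c "
from h import *
st();go(-.21,-.008,.15);go(-.21,-.008,.006)"
```

```text
1.15 fence [-0.3791  0.2467  0.2114] F [-1.   0.4  0.4] w 0.085
pos [-0.426, -0.6345, 0.1533] turn [0.0011, 0.0002, -0.0101]
pos [-0.426, -0.6347, 0.5133] turn [0.0011, 0.0002, -0.0101]
```

Call:
carry_out(delta_pos=[[-0.426, -0.634, 0.1], [-0.426, -0.634, 0.1], [-0.426, -0.634, 0.15], [-0.426, -0.634, 0.15], [-0.426, -0.634, 0.15], [-0.426, -0.634, 0.15], [-0.426, -0.634, 0.15], [-0.426, -0.634, 0.15], [-0.426, -0.634, 0.15]], turn=[[0, 0, -0.01], [0, 0, -0.01], [0, 0, -0.01], [0, 0, -0.01], [0, 0, -0.01], [0, 0, -0.01], [0, 0, -0.01], [0, 0, -0.01], [0, 0, -0.01]], claw=[-1, -1, -1, -1, -1, -1, -1, -1, -1])

```text
clock: 2.05
position: [0.4625, 0.0157, 0.1513]
ee_rot: [-0.001, 0.038, 0.999, 0.001]
contact_force: [0.4, 0.2, 0.4]
width: 0.0854
gripper_force: 0.0
```

```bash
python3 -c "
from h import *
st();go(-.21,-.008,.006)"
```

```text
2.05 fence [-0.2104 -0.0043  0.1513] F [0.4 0.2 0.4] w 0.085
pos [-0.0013, -0.0098, 0.3631] turn [0.0028, -0.0022, 0.0096]
```

Call:
carry_out(delta_pos=[[0, -0.01, 0.12], [0, -0.01, 0.24], [0, -0.01, 0.34], [0, -0.01, 0.362], [0, -0.01, 0.362], [0, -0.01, 0.362]], turn=[[0, 0, 0], [0, 0, 0], [0, 0, 0], [0, 0, 0], [0, 0, 0], [0, 0, 0]], claw=[-1, -1, -1, -1, -1, -1])

```text
clock: 2.65
position: [0.4641, 0.0106, 0.0081]
ee_rot: [0.002, 0.038, 0.999, 0.0]
contact_force: [0.4, -0.9, -0.8]
width: 0.0857
gripper_force: 0.0
```

```bash
python3 -c "
from h import *
st();go(-.135,-.008,.006)"
```

```text
2.65 fence [-0.2084 -0.0093  0.0081] F [ 0.4 -0.9 -0.8] w 0.086
pos [-0.1834, 0.0022, 0.0058] turn [0.0003, 0.006, 0.0101]
```

Push most of the way, about 6 mm per row.

Call:
carry_out(delta_pos=[[-0.015, 0, 0], [-0.03, 0, 0], [-0.045, 0, 0], [-0.06, 0, 0], [-0.075, 0, 0], [-0.09, 0, 0], [-0.105, 0, 0], [-0.12, 0, 0], [-0.135, 0, 0], [-0.15, 0, 0], [-0.165, 0, 0], [-0.18, 0, 0]], turn=[[0, 0, 0], [0, 0, 0], [0, 0, 0], [0, 0, 0], [0, 0, 0], [0, 0, 0], [0, 0, 0], [0, 0, 0], [0, 0, 0], [0, 0, 0], [0, 0, 0], [0, 0, 0]], claw=[-1, -1, -1, -1, -1, -1, -1, -1, -1, -1, -1, -1])

```text
clock: 3.85
position: [0.5348, 0.0042, 0.0064]
ee_rot: [-0.0, 0.039, 0.999, 0.0]
contact_force: [-1.9, 0.3, -1.1]
width: 0.0854
gripper_force: 0.7
```

```bash
python3 - <<'E'
from h import *
st()
im,w=cloud("top"); cv2.imwrite("pics/top1.png",im[...,::-1])
p,r=rect(w,(.60,.01),.1,.038,.052);b=cv2.boxPoints(r)/1000-F0;print(r,np.c_[b@ex,b@ey].round(3).tolist())
go(-.111,-.008,.006)
E
```

```text
3.85 fence [-0.1373 -0.01    0.0064] F [-1.9  0.3 -1.1] w 0.085
((639.79296875, -19.263397216796875), (128.67990112304688, 14.494318962097168), 89.46714782714844) [[-0.033, -0.09], [-0.019, -0.088], [-0.028, 0.04], [-0.043, 0.039]]
pos [-0.0617, 0.0049, 0.0015] turn [-0.0001, 0.0041, 0.0069]
```

View pics/top1.png

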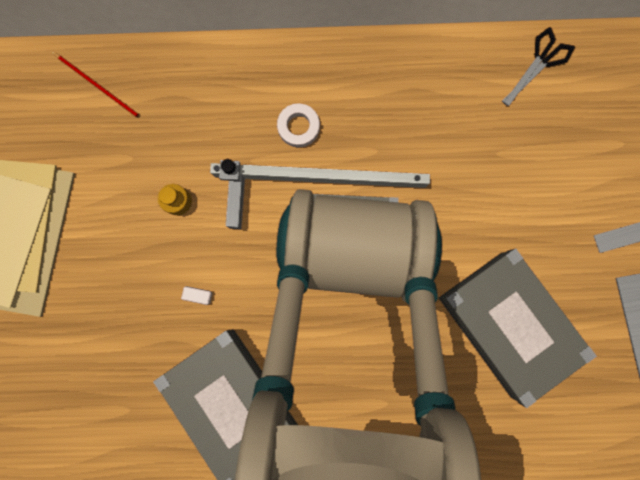

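The arm hides most of the case in the top view. Its visible far edge is about 20–28 mm from the fence and still slightly askew, so I keep pushing gently.

Call:
carry_out(delta_pos=[[-0.012, 0, 0], [-0.022, 0, 0], [-0.03, 0, 0], [-0.037, 0, 0], [-0.043, 0, 0], [-0.048, 0, 0], [-0.052, 0, 0], [-0.055, 0, 0], [-0.058, 0, 0], [-0.058, 0, 0]], turn=[[0, 0, 0], [0, 0, 0], [0, 0, 0], [0, 0, 0], [0, 0, 0], [0, 0, 0], [0, 0, 0], [0, 0, 0], [0, 0, 0], [0, 0, 0]], claw=[-1, -1, -1, -1, -1, -1, -1, -1, -1, -1])

```text
clock: 4.9
position: [0.5579, 0.0024, 0.0065]
ee_rot: [0.0, 0.039, 0.999, 0.0]
contact_force: [-0.7, 0.5, 0.3]
width: 0.0857
gripper_force: 0.6
```

```bash
python3 - <<'E'
from h import *
st()
im,w=cloud("top"); im2,w2=cloud("side"); cv2.imwrite("pics/side2.png",im2[...,::-1])
for x in (w,w2):
  p,r=rect(x,(.60,.01),.13,.041,.05);b=cv2.boxPoints(r)/1000-F0;print(len(p),np.c_[b@ex,b@ey].round(3).tolist())
E
```

```text
4.9 fence [-0.1142 -0.0098  0.0065] F [-0.7  0.5  0.3] w 0.086Traceback (most recent call last):
  File "<stdin>", line 5, in <module>
  File "h.py", line 12, in rect
    k=1+np.argmax(st[1:,4]); p=w[l==k]
        ~~~~~~~~~^^^^^^^^^^
    return _wrapfunc(a, 'argmax', axis=axis, out=out, **kwds)
    return bound(*args, **kwds)
ValueError: attempt to get argmax of an empty sequence
```

View pics/side2.png

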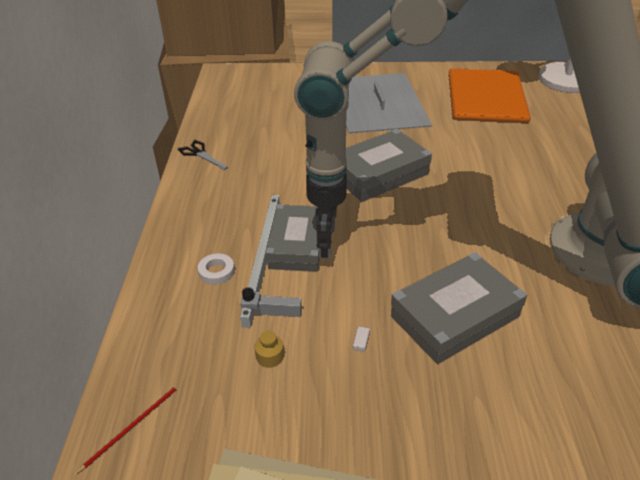

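The side view shows the case at about (293,237), nearly against the fence and roughly parallel to it. I push a few millimetres more and watch the force.

Call:
carry_out(delta_pos=[[-0.003, 0, 0], [-0.006, 0, 0], [-0.008, 0, 0], [-0.01, 0, 0], [-0.01, 0, 0]], turn=[[0, 0, 0], [0, 0, 0], [0, 0, 0], [0, 0, 0], [0, 0, 0]], claw=[-1, -1, -1, -1, -1])

```text
clock: 5.5
position: [0.5618, 0.0022, 0.0065]
ee_rot: [0.0, 0.039, 0.999, 0.0]
contact_force: [-1.4, 0.8, 0.4]
width: 0.0856
gripper_force: 0.9
```

Call:
carry_out(delta_pos=[[-0.003, 0, 0], [-0.006, 0, 0], [-0.008, 0, 0], [-0.008, 0, 0]], turn=[[0, 0, 0], [0, 0, 0], [0, 0, 0], [0, 0, 0]], claw=[-1, -1, -1, -1])

```text
clock: 5.9
position: [0.5624, 0.0022, 0.0063]
ee_rot: [-0.002, 0.039, 0.999, 0.0]
contact_force: [-6.5, 0.3, 4.9]
width: 0.0856
gripper_force: 3.3
```

Call:
carry_out(delta_pos=[[0.04, 0, 0], [0.1, 0, 0], [0.1, 0, -0.12], [0.1, 0, -0.24], [0.1, -0.12, -0.3], [0.1, -0.24, -0.3], [0.1, -0.36, -0.3], [0.1, -0.45, -0.3], [0.1, -0.45, -0.3]], turn=[[0, 0, 0], [0, 0, 0], [0, 0, 0], [0, 0, 0], [0, 0, 0], [0, 0, 0], [0, 0, 0], [0, 0, 0], [0, 0, 0]], claw=[-1, -1, -1, -1, -1, -0.2, -0.2, -0.2, -0.2])

```text
clock: 6.8
position: [0.5126, -0.1798, 0.1272]
ee_rot: [0.002, 0.041, 0.999, -0.002]
contact_force: [-0.0, 0.4, -0.2]
width: 0.0511
gripper_force: 0.0
```

```bash
cat >> h.py <<'E'
def case(c=(.61,.01),r=.12):
    _,w=cloud("top"); p,q=rect(w,c,r,.038,.055); b=cv2.boxPoints(q)/1000-F0
    print(len(p),"size",np.round(q[1],1),np.c_[b@ex,b@ey].round(4).tolist(),"centre",np.round([b.mean(0)@ex,b.mean(0)@ey],4)); return w
E
python3 - <<'E'
from h import *
st(); print(manip.get_state()["qpos"].round(2) if hasattr(manip.get_state()["qpos"],"round") else manip.get_state()["qpos"])
case()
go(-.055,-.14,.15,np.pi/2)
go(-.055,-.14,.15,-np.pi/2)
E
```

```text
6.8 fence [-0.1446 -0.1951  0.1272] F [-0.   0.4 -0.2] w 0.051
[-0.46  0.31  1.74 -0.    1.09 -1.95]
6186 size [150.2 100.5] [[-0.099, -0.0919], [0.0015, -0.0915], [0.0009, 0.0587], [-0.0997, 0.0583]] centre [-0.0491 -0.0166]
pos [-0.2258, 0.1313, -0.0573] turn [-0.0065, 0.0029, -3.0]
pos [-0.2258, 0.1313, -0.0573] turn [0.0029, 0.0065, 3.0]
```

Call:
carry_out(delta_pos=[[-0.1, 0.08, 0], [-0.2, 0.15, 0], [-0.226, 0.15, 0], [-0.226, 0.15, 0], [-0.226, 0.15, 0]], turn=[[0, 0, 0.28], [0, 0, 0.56], [0, 0, 0.84], [0, 0, 1], [0, 0, 1]], claw=[-0.2, -0.2, -0.2, -0.2, -0.2])

```text
clock: 7.35
position: [0.6067, -0.1198, 0.1262]
ee_rot: [0.0, 0.295, 0.956, 0.0]
contact_force: [-0.5, -0.4, 0.1]
width: 0.0512
gripper_force: 0.0
```

Call:
carry_out(delta_pos=[[0, 0, 0], [0, 0, 0], [0, 0, 0], [0, 0, 0]], turn=[[0, 0, 0.28], [0, 0, 0.56], [0, 0, 0.84], [0, 0, 1]], claw=[-0.2, -0.2, -0.2, -0.2])

```text
clock: 7.75
position: [0.6056, -0.1208, 0.1266]
ee_rot: [0.0, 0.534, 0.846, 0.0]
contact_force: [0.8, 0.5, 0.3]
width: 0.0513
gripper_force: 0.0
```

Call:
carry_out(delta_pos=[[0, 0, 0], [0, 0, 0], [0, 0, 0], [0, 0, 0], [0, 0, 0]], turn=[[0, 0, 0.28], [0, 0, 0.56], [0, 0, 0.84], [0, 0, 1], [0, 0, 1]], claw=[-0.2, -0.2, -0.2, -0.2, -0.2])

```text
clock: 8.25
position: [0.6056, -0.1209, 0.1266]
ee_rot: [0.0, 0.733, 0.68, 0.0]
contact_force: [0.6, -0.6, -0.1]
width: 0.0512
gripper_force: 0.0
```

```bash
python3 - <<'E'
from h import *
st(); go(-.055,-.13,.01,-np.pi/2)
E
```

```text
8.25 fence [-0.0567 -0.1289  0.1266] F [ 0.6 -0.6 -0.1] w 0.051
pos [-0.0029, 0.004, 0.2916] turn [0.0009, -0.0007, 0.0118]
```

Call:
carry_out(delta_pos=[[-0.003, 0.004, 0.1], [-0.003, 0.004, 0.2], [-0.003, 0.004, 0.28], [-0.003, 0.004, 0.295], [-0.003, 0.004, 0.295], [-0.003, 0.004, 0.295]], turn=[[0, 0, 0.012], [0, 0, 0.012], [0, 0, 0.012], [0, 0, 0.012], [0, 0, 0.012], [0, 0, 0.012]], claw=[-0.2, -0.2, -0.2, -0.2, -0.2, -0.2])

```text
clock: 8.85
position: [0.6087, -0.1232, 0.0101]
ee_rot: [0.001, 0.736, 0.677, 0.001]
contact_force: [-0.0, -0.2, -0.1]
width: 0.0515
gripper_force: 0.0
```

Call:
carry_out(delta_pos=[[0.015, 0, 0], [0.03, 0, 0], [0.045, 0, 0], [0.06, 0, 0], [0.075, 0, 0], [0.09, 0, 0], [0.105, 0, 0], [0.12, 0, 0], [0.135, 0, 0], [0.15, 0, 0], [0.165, 0, 0], [0.18, 0, 0]], turn=[[0, 0, 0], [0, 0, 0], [0, 0, 0], [0, 0, 0], [0, 0, 0], [0, 0, 0], [0, 0, 0], [0, 0, 0], [0, 0, 0], [0, 0, 0], [0, 0, 0], [0, 0, 0]], claw=[-0.2, -0.2, -0.2, -0.2, -0.2, -0.2, -0.2, -0.2, -0.2, -0.2, -0.2, -0.2])

```text
clock: 10.05
position: [0.6132, -0.0507, 0.0085]
ee_rot: [-0.0, 0.736, 0.677, -0.0]
contact_force: [-0.3, -3.5, 1.9]
width: 0.0512
gripper_force: 1.8
```

```bash
python3 - <<'E'
from h import *
st(); im,w=cloud("side"); cv2.imwrite("pics/side3.png",im[...,::-1])
E
```

```text
10.05 fence [-0.0547 -0.0583  0.0085] F [-0.3 -3.5  1.9] w 0.051
```

View pics/side3.png

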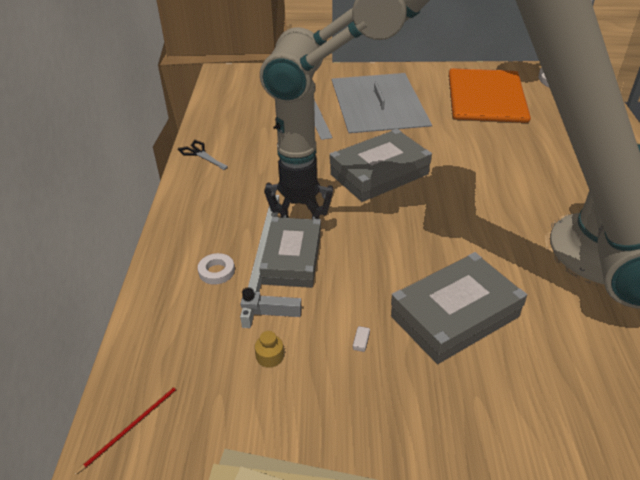

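The fingers push the case's end at about (295,215), and the case slides along the fence towards the stop arm at (275,306). Roughly 50 mm remain.

Call:
carry_out(delta_pos=[[0.012, 0, 0], [0.024, 0, 0], [0.036, 0, 0], [0.048, 0, 0], [0.06, 0, 0], [0.07, 0, 0], [0.08, 0, 0], [0.089, 0, 0], [0.097, 0, 0], [0.104, 0, 0], [0.11, 0, 0], [0.11, 0, 0]], turn=[[0, 0, 0], [0, 0, 0], [0, 0, 0], [0, 0, 0], [0, 0, 0], [0, 0, 0], [0, 0, 0], [0, 0, 0], [0, 0, 0], [0, 0, 0], [0, 0, 0], [0, 0, 0]], claw=[-0.2, -0.2, -0.2, -0.2, -0.2, -0.2, -0.2, -0.2, -0.2, -0.2, -0.2, -0.2])

```text
clock: 11.3
position: [0.617, -0.0066, 0.0084]
ee_rot: [-0.0, 0.736, 0.677, 0.0]
contact_force: [-0.3, -0.7, -0.3]
width: 0.0512
gripper_force: 0.3
```

```bash
python3 - <<'E'
from h import *
st(); w=case((.625,.08),.14)
m=np.zeros(w.shape[:2],bool);m[195:240,215:255]=1
p,r=rect(w,(.63,.17),.08,.024,.04,m);b=cv2.boxPoints(r)/1000-F0;print(np.c_[b@ex,b@ey].round(4).tolist())
E
```

```text
11.3 fence [-0.0546 -0.0141  0.0084] F [-0.3 -0.7 -0.3] w 0.051
2638 size [ 68.6 100.5] [[-0.0995, 0.0778], [0.001, 0.0768], [0.0017, 0.1454], [-0.0988, 0.1464]] centre [-0.0489  0.1116]
[[-0.0838, 0.1559], [-0.0327, 0.1561], [-0.0327, 0.1766], [-0.0839, 0.1765]]
```

Call:
carry_out(delta_pos=[[0.006, 0, 0], [0.012, 0, 0], [0.016, 0, 0], [0.02, 0, 0], [0.022, 0, 0], [0.022, 0, 0]], turn=[[0, 0, 0], [0, 0, 0], [0, 0, 0], [0, 0, 0], [0, 0, 0], [0, 0, 0]], claw=[-0.2, -0.2, -0.2, -0.2, -0.2, -0.2])

```text
clock: 11.95
position: [0.6176, 0.0017, 0.0084]
ee_rot: [-0.0, 0.736, 0.677, 0.0]
contact_force: [-0.4, -2.0, -0.6]
width: 0.0514
gripper_force: 0.6
```

Call:
carry_out(delta_pos=[[0.002, 0, 0], [0.004, 0, 0], [0.004, 0, 0]], turn=[[0, 0, 0], [0, 0, 0], [0, 0, 0]], claw=[-0.2, -0.2, -0.2])

```text
clock: 12.25
position: [0.6178, 0.0032, 0.0084]
ee_rot: [-0.0, 0.736, 0.677, 0.0]
contact_force: [-1.2, -2.0, -0.7]
width: 0.0513
gripper_force: 0.7
```

Call:
carry_out(delta_pos=[[0.002, 0, 0], [0.004, 0, 0], [0.004, 0, 0]], turn=[[0, 0, 0], [0, 0, 0], [0, 0, 0]], claw=[-0.2, -0.2, -0.2])

```text
clock: 12.55
position: [0.6179, 0.0042, 0.0084]
ee_rot: [0.0, 0.736, 0.677, -0.0]
contact_force: [-0.9, -3.5, -1.8]
width: 0.0511
gripper_force: 1.9
```

Call:
carry_out(delta_pos=[[0.002, 0, 0], [0.004, 0, 0], [0.004, 0, 0]], turn=[[0, 0, 0], [0, 0, 0], [0, 0, 0]], claw=[-0.2, -0.2, -0.2])

```text
clock: 12.85
position: [0.618, 0.0043, 0.0085]
ee_rot: [0.001, 0.735, 0.678, -0.001]
contact_force: [-2.2, -8.3, -0.9]
width: 0.0513
gripper_force: 4.2
```

Force has risen to 8 N with no motion, so the case has reached the stop. I back off, rise and check.

Call:
carry_out(delta_pos=[[-0.04, 0, 0], [-0.1, 0, 0], [-0.15, 0, 0], [-0.15, 0, -0.12], [-0.15, 0, -0.24], [-0.25, 0, -0.36], [-0.36, 0, -0.45], [-0.48, 0, -0.45], [-0.6, 0, -0.45], [-0.6, 0, -0.45], [-0.6, 0, -0.45]], turn=[[0, 0, 0], [0, 0, 0], [0, 0, 0], [0, 0, 0], [0, 0, 0], [0, 0, 0], [0, 0, 0], [0, 0, 0], [0, 0, 0], [0, 0, 0], [0, 0, 0]], claw=[-0.2, -0.2, -0.2, -0.2, -0.2, -0.2, -0.2, -0.2, -0.2, -0.2, -0.2])

```text
clock: 13.95
position: [0.5979, -0.235, 0.1885]
ee_rot: [0.0, 0.737, 0.676, 0.001]
contact_force: [-0.6, 0.6, 0.7]
width: 0.0515
gripper_force: 0.0
```

```bash
python3 - <<'E'
from h import *
st(); w=case((.625,.08),.12); cv2.imwrite("pics/top4.png",manip.get_image("top")["image"][...,::-1])
m=np.zeros(w.shape[:2],bool);m[195:240,215:255]=1
for x in (w,np.load("top0.npy")):
  p,r=rect(x,(.63,.17),.08,.024,.036,m);b=cv2.boxPoints(r)/1000-F0;print(np.c_[b@ex,b@ey].round(4).tolist())
  for u in(260,300,340,380,400,420):
    c=x[150:200,u]; k=(c[:,2]>.027)&(c[:,2]<.036); p=c[k][0,:2]-F0; print(u,(p@ex).round(4),end=" ")
  print()
E
```

```text
13.95 fence [-0.0551 -0.2432  0.1885] F [-0.6  0.6  0.7] w 0.052
6353 size [178.3 117.1] [[-0.0992, 0.0066], [0.0179, 0.0063], [0.0183, 0.1846], [-0.0988, 0.1849]] centre [-0.0404  0.0956]
[[-0.0839, 0.1586], [-0.0335, 0.159], [-0.0337, 0.1766], [-0.084, 0.1762]]
260 0.0152 300 0.0158 340 0.0159 380 0.0156 400 0.0157 420 0.0153 
[[-0.0841, 0.1559], [-0.032, 0.1562], [-0.0322, 0.177], [-0.0842, 0.1766]]
260 0.0151 300 0.0155 340 0.0156 380 0.0158 400 0.0152 420 0.0152
```

View pics/top4.png

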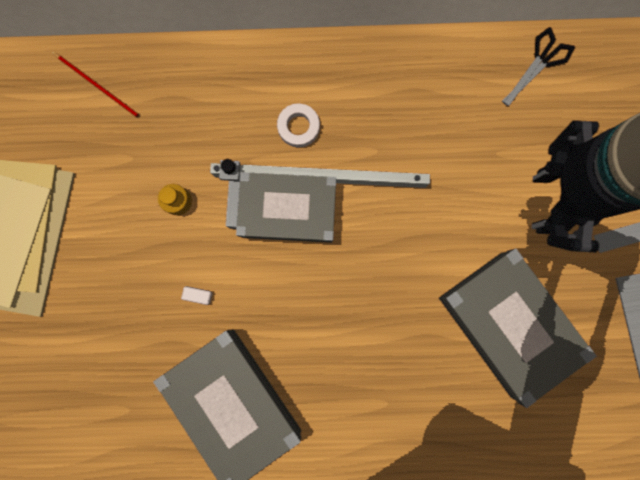

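The top view shows the case at (286,207), flush along the fence and with its end on the stop arm at (233,205). The weight (173,199), tape (298,125) and eraser (196,296) haven't moved. The measured near side is parallel to the fence within about 0.002 rad, and the free end matches contact with the stop within about 1 mm.

```bash
python3 -c "
from h import *
print(manip.sign_off())"
```

```text
the job is handed in; nothing more can be done
None
```

The case lies flush against the fence with its end on the stop, the stop and bystanders look unmoved, and the hand is clear; the job was handed in at about 14 s, and sign-off returned no verdict.

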